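# Dry-fit the orifice measuring stack and plug the side outlet

### The job

Build the measuring stack on the wide white pipe stub, one part at a time and each fully home in the one below: first the plain spacer ring, then the orifice plate with the tab, then the blind cover with the round knob. Before, between or after, also close the narrow pipe stub with the plug that has the flat grip bar, fully home. Do not move the gauge and the brass coupling that lie among them.

Things in the scene. Friction and masses are not known exactly. Their poses are not given: they have to be found in the camera images.
- wide_stub: The larger of two short, upright, white-painted flanged pipe stubs, fixed to the bench: flanges 96 mm across with a ring of 8 dark bolt holes, 60 mm tall, open bore 48 mm across and 48 mm deep. Origin: centre of its underside on the bench; z up.
- wide_stub_mouth (a point): Centre of the open mouth of the wide stub, level with the top face of its flange, 60 mm above the bench.
- narrow_stub: The smaller flanged pipe stub, white-painted, upright and fixed: flanges 74 mm across with 4 dark bolt holes, 45 mm tall, open bore 34 mm across and 33 mm deep. Origin: centre of its underside on the bench; z up.
- narrow_stub_mouth (a point): Centre of the open mouth of the narrow stub, level with the top face of its flange, 45 mm above the bench.
- spacer: Spacer ring, loose, aluminium, 0.2 kg: a plain thick ring 64 mm across (8 to 34 mm above the origin), bore 34 mm right through. Below it a slightly tapered spigot 40 mm across, 8 mm long, which drops into the wide stub's bore until the ring rests on the flange. Stands on its spigot; origin at the centre of the spigot's underside, z up its axis.
- orifice: Orifice plate, loose, steel, 0.3 kg: round, 58 mm across (8 to 26 mm above the origin), flat tab 16 wide, 5 thick out to 55 mm from the axis along +x; grip its sides +y, -y. Recess on top 32 across, 10 deep, small dark hole within. Spigot below 26 across, 8 long fits the spacer's bore; home, its origin is 26 mm above the spacer's. Stands on its spigot; origin at the centre of the spigot's underside, z up its axis.
- cover: Blind cover, loose, 0.25 kg: steel disc 60 mm across (8 to 18 mm above the origin) with a round black knob 26 mm across on top (23 to 44 mm). Below it a spigot 24 mm across, 8 mm long fits the orifice plate's recess; home, its origin is 18 mm above the plate's. Stands on its spigot; origin at the centre of the spigot's underside, z up its axis.
- plug: Plug, loose, steel, 0.2 kg: disc 46 mm across (8 to 18 mm above the origin), on it an upright flat grip bar 42 mm long along x, 12 mm thick along y (18 to 44 mm). Below it a spigot 26 mm across, 8 mm long drops into the narrow stub's bore until the disc rests on the flange. Stands on its spigot; origin at the centre of the spigot's underside, z up its axis.
- gauge: Bystander, loose: a dial pressure gauge lying face up, 68 mm across, 30 mm tall, with a brass stem along its -x reaching 60 mm from the axis. Origin: centre of its underside. Must not be moved.
- coupling: Bystander, loose: a brass hexagon coupling standing up, 32 mm across flats, 30 mm tall; it stands among the stubs with a dark steel hexagon nut (36 mm across flats, 19 mm tall). Origin: centre of its underside. Must not be moved.
There are look-alikes about, which are no part of the job. Leave any blue or green look-alike of the spacer alone. What is shaped like the cover but blue or turquoise is not meant.

How it is judged:
On the way, in this order (a step that is already met when the one before it is completed fails the run):
1. the spacer ring sits home on the wide stub, let go (horizontal distance between spacer and wide_stub_mouth below 0.008 m and z of spacer in the frame of wide_stub_mouth between -0.011 and -0.005 m and angle between spacer's own z axis and vertical below 0.07 rad and contact force between the fingers and spacer below 0.3 N), for 0.2 s.
2. the orifice plate sits home in the spacer ring on the wide stub, let go (horizontal distance between spacer and wide_stub_mouth below 0.008 m and z of spacer in the frame of wide_stub_mouth between -0.011 and -0.005 m and angle between each of spacer, orifice's own z axis and vertical below 0.07 rad and horizontal distance between orifice and spacer below 0.008 m and z of orifice in the frame of spacer between 0.023 and 0.029 m and contact force between the fingers and orifice below 0.3 N), for 0.2 s.
3. the blind cover sits home in the orifice plate on the stack, let go (horizontal distance between spacer and wide_stub_mouth below 0.008 m and z of spacer in the frame of wide_stub_mouth between -0.011 and -0.005 m and angle between each of spacer, orifice, cover's own z axis and vertical below 0.07 rad and horizontal distance between orifice and spacer below 0.008 m and z of orifice in the frame of spacer between 0.023 and 0.029 m and horizontal distance between cover and orifice below 0.008 m and z of cover in the frame of orifice between 0.015 and 0.021 m and contact force between the fingers and cover below 0.3 N), for 0.2 s.
At the end, for the whole second after the job is handed in: The spacer ring is seated in the wide stub, the orifice plate in the spacer ring, the blind cover in the orifice plate and the plug in the narrow stub: each within 8 mm of the axis of what it sits in, within 3 mm of its fully seated height, upright within 0.07 rad (4 degrees), released and at rest (horizontal distance between spacer and wide_stub_mouth below 0.008 m and z of spacer in the frame of wide_stub_mouth between -0.011 and -0.005 m and angle between each of spacer, orifice, cover, plug's own z axis and vertical below 0.07 rad and horizontal distance between orifice and spacer below 0.008 m and z of orifice in the frame of spacer between 0.023 and 0.029 m and horizontal distance between cover and orifice below 0.008 m and z of cover in the frame of orifice between 0.015 and 0.021 m and horizontal distance between plug and narrow_stub_mouth below 0.008 m and z of plug in the frame of narrow_stub_mouth between -0.011 and -0.005 m and linear speed of each of spacer, orifice, cover, plug below 0.02 m/s); the robot touches nothing.
It fails at once if the gauge or the brass coupling was moved by more than 20 mm (distance of any of gauge, coupling from where it was at the start of the episode above 0.02 m).
It also fails if it takes over 112 s, if anything falls off the work surface, if the arm or the gripper's body presses on something with over 40 N, if the wrist force passes 120 N, or if a joint passes its speed limit or range.

### The arm

A 6-joint arm with a two-finger parallel gripper is mounted at the origin on the work surface. World frame = base frame: x ahead of the robot, y to its left, z up, the work surface at z = 0. Lengths are in m, angles in rad, forces in N, time in s.
With the tool pointing down it reaches from about 0.325 to 0.775 m from the base axis. Payload 5.5 kg.
Tool frame: the origin (TCP) lies at the very end of the fingers, on their centre line; the grasp point (between the pads) lies 19 mm behind it (r.grasp_offset is the distance from the TCP to the grasp point, in m); z points along the fingers, y is the line along which they close (so a half turn about z gives the same grasp; the last joint's range is limited). The gripper opens to 85 mm and grips with 20 to 120 N. Pads are 22 mm wide; open, the fingers measure 114 mm over their backs; the gripper's body (76 mm by 85 mm) begins 54 mm behind the grasp point. The pads swing forward as they close: fully open they stand 13 mm farther back than shut.
Start: joints at [1.199, 0.091, 1.231, -0, 1.82, -0.057], TCP at [0.186, 0.571, 0.231] pointing down, gripper open.
Joint ranges: [-2.87, 2.87], [-0.86, 2.18], [0.17, 2.46], [-1.51, 4.65], [0.06, 2.69], [-2.65, 2.65]. Speed limits (rad/s): [2.57, 2.57, 3.01, 3.14, 3.14, 3.14].

### API

Orientations are given as a rotation vector (axis times angle).
In Python, from workcell import sensors, optics, workorder, r gives the robot as it stands.
- The arm moves only by the tool move_arm, never from a script. Its argument "series" is text: rows parted by semicolons, each of 7 numbers parted by spaces: the turn, a rotation vector about the tool's x, y, z in rad, then the shift along the tool's x, y, z in mm, then the closure, from -1 (fully open) to 1 (shut). A call has 1 to 5 rows; each row is the pose to reach, as a shift and turn from the pose commanded when the call began, along the tool's axes at that moment; what a row does not reach only later rows make up. A row lasts 1/10 s, in which the tool goes at most 50 mm and 8.59 degrees, less where a joint would pass 70% of its speed; a pose out of reach is approached as far as the arm can. A call with a gripper value outside its range is refused whole. The fingers move at their own pace and stop on an object; the grip force is fixed at half the most. Time passes only in rows, so rows that repeat a pose let the fingers close. It gives the time, the measured TCP pose, the force, the opening and the grip force at its end, in the units of the state.
- sensors.observe(): the state, without advancing time (a new reading comes with each control period).
- optics.snapshot(name): name is "scene" or "top" or "wrist"; returns a dict with "frame" (384x512x3 uint8, red, green, blue), "K" (3x3 intrinsics, pixels), "rvec" (rotation vector, rad) and "tvec" (3), from world to camera coordinates, as OpenCV has them; the wrist camera has in their place "mount" (4x4, takes a point from camera to tool coordinates, whose origin is the TCP and whose axes are the flange's). Camera axes: x right, y down, z forward; pixel columns grow to the right and rows downward; lengths in m; the calibration is good to about 2 mm. A picture is of the moment at which its call begins: read the wrist's pose just before it. There is no depth.
- workorder.close_job(): hands the job in; it is judged then, once.
The state is a dict: "time": time; "joints": joint angles; "qd": joint speeds; "joint_torque": joint torques, N m; "position": TCP position; "orientation": TCP orientation; "ft_force": force on the tool from outside, world axes, zero at the start; "wrist_torque": the same for the moment, N m; "gripper_width": opening from 0.0 (shut) to 1.0 (fully open); "finger_force": force on a finger pad.
Only numpy, scipy, OpenCV 4.12 (cv2) and the standard library are available. Lean on these libraries where they do the work, as an engineer would, in place of code of your own. Each camera call takes 0.05 s, during which the arm holds its last target. There are 200 camera calls.

## Working session

There is one attempt and no reset: what is moved stays moved. The work goes in short steps, Python scripts to look and compute and a tool call to move; the robot and the scene stay as the last step left them, time stands still between calls to the robot, and variables do not carry over. Pictures are saved under pics/ and viewed, at most 16 in all, crops included, and the job is handed in when it is done.

Besides the shell and the picture viewer there is one more tool, called after "Emit:" in YAML: its name, and indented under it one key for each argument. move_arm: Moves the arm, as the interface text tells. Its arguments: {"type":"object","properties":{"series":{"type":"string"}},"required":["series"]}

```bash
mkdir -p pics; ls
python3 - <<'E'
from workcell import sensors, optics, r
import cv2
print(sensors.observe()); print(r.grasp_offset)
for n in ("scene","top"):
    s=optics.snapshot(n); cv2.imwrite(f"pics/{n}0.png",cv2.resize(s["frame"][:,:,::-1],(800,600),interpolation=cv2.INTER_CUBIC)); print(n,s["K"],s["rvec"],s["tvec"])
s=optics.snapshot("wrist");print(s["K"],s["mount"])
E
```

```text
pics
{'time': 0.0, 'joints': array([ 1.19928261e+00,  9.18724893e-02,  1.23192331e+00, -1.39993099e-05,
        1.81981619e+00, -5.66803196e-02]), 'qd': array([-0.00083173,  0.00136416, -0.00340021,  0.00037789, -0.0011149 ,
       -0.00194787]), 'joint_torque': array([-5.45341954e-04, -4.58719933e+01, -4.18018913e+01, -1.22049883e-04,
        1.11858777e-02,  3.74777142e-05]), 'position': array([0.18568106, 0.57023162, 0.23012159]), 'orientation': array([-0.49243913, -3.10233561,  0.00310367]), 'ft_force': array([0.59739347, 0.25916493, 0.70833906]), 'wrist_torque': array([0.0232775 , 0.00384993, 0.02809036]), 'finger_force': 0.0, 'gripper_width': 1.000244029127245}
0.0187
scene [[348.20316763   0.         258.74383895]
 [  0.         348.20316763 189.47583872]
 [  0.           0.           1.        ]] [ 1.96243465  1.37083536 -0.6261508 ] [-0.15450046 -0.27757838  1.16908073]
top [[479.8777258    0.         262.03366225]
 [  0.         479.8777258  189.06647905]
 [  0.           0.           1.        ]] [ 2.15615906 -2.19051088  0.09753318] [0.00788864 0.50238078 1.21822588]
[[313.54992254   0.         256.00126401]
 [  0.         313.54992254 187.50428524]
 [  0.           0.           1.        ]] [[ 1.32080103e-04 -9.62486661e-01 -2.71328971e-01  6.83446778e-02]
 [ 9.99999357e-01  4.32625739e-04 -1.04786630e-03  8.16054327e-04]
 [ 1.12594123e-03 -2.71328658e-01  9.62486099e-01 -1.43306681e-01]
 [ 0.00000000e+00  0.00000000e+00  0.00000000e+00  1.00000000e+00]]
```

View pics/top0.png

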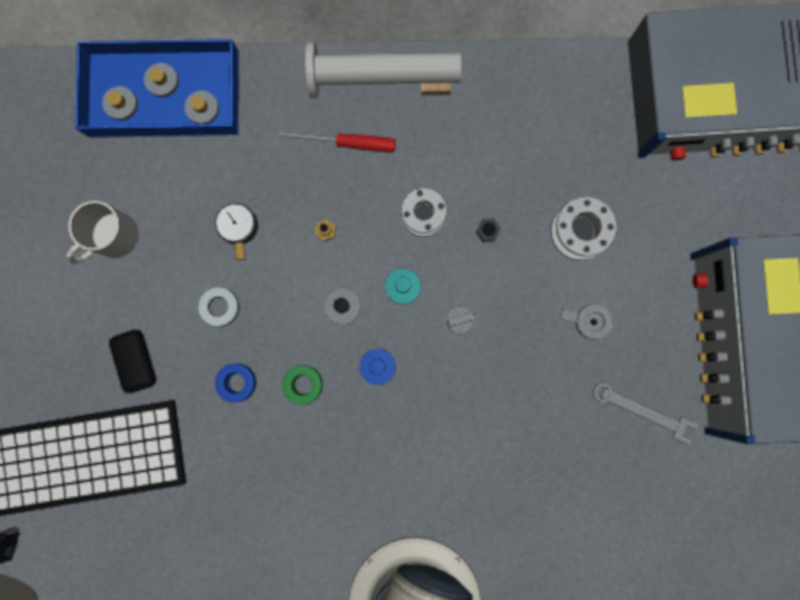

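View pics/scene0.png

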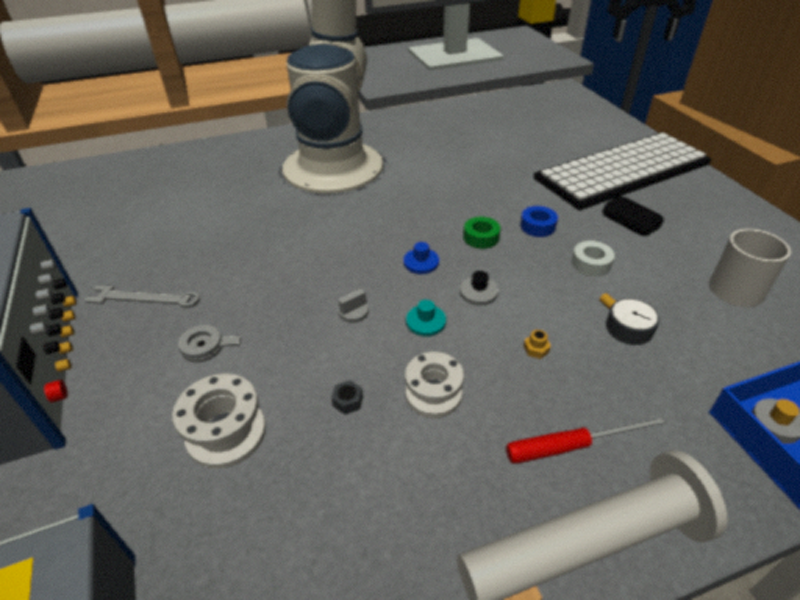

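The top view shows: spacer (218,307), cover (342,306), plug (461,320), orifice (594,321) with its tab to the left, wide mouth (587,226), narrow mouth (424,211), gauge (236,223) and coupling (325,230). The scene view agrees with this.

```bash
cat > h.py <<'E'
from workcell import sensors, optics, r
import cv2, numpy as np
from scipy.spatial.transform import Rotation as R
def tool():
    o=sensors.observe(); return R.from_rotvec(o["orientation"]).as_matrix(), np.array(o["position"]), o
def cam(s, T=None):
    "camera->world R, origin"
    if "mount" in s:
        Rt,p=T; M=s["mount"]; return Rt@M[:3,:3], Rt@M[:3,3]+p
    Rc=cv2.Rodrigues(np.array(s["rvec"]))[0]; return Rc.T, -Rc.T@np.array(s["tvec"]).ravel()
def px2w(K,C,uv,z):
    Rw,c=C; d=Rw@np.linalg.solve(K,[uv[0],uv[1],1.]); return c+d*(z-c[2])/d[2]
def w2px(K,C,P):
    Rw,c=C; q=K@(Rw.T@(np.array(P)-c)); return q[:2]/q[2]
def snap(n,f=None):
    Rt,p,o=tool(); s=optics.snapshot(n); 
    if f: cv2.imwrite("pics/"+f,cv2.resize(s["frame"][:,:,::-1],(800,600),interpolation=cv2.INTER_CUBIC))
    return s, cam(s,(Rt,p))
def goal(xy,yaw,z):
    "shift in tool axes (mm) from now and turn about tool z, to put TCP at xy,z with tool y along world yaw (mod pi)"
    Rt,p,o=tool(); y=Rt[:,1]; cur=np.arctan2(y[1],y[0])
    d=(yaw-cur+np.pi/2)%np.pi-np.pi/2
    return "turn z",round(-d,3),"shift",np.round(Rt.T@(np.array([*xy,z])-p)*1000,1),"j6",round(o["joints"][5],2)
E
python3 - <<'E'
from h import *
f=.64
s,C=snap("top"); s2,C2=snap("scene")
print("tool",tool()[0].round(3))
for n,u,z,u2 in [("spacer",(218,307),.034,(594,254)),("cover",(342,306),.044,(480,278)),("plug",(461,320),.044,(352,299)),("orif",(594,321),.026,(201,341)),("tabend",(565,316),.02,(238,341)),("wide",(587,226),.06,(216,406)),("narrow",(424,211),.045,(434,373)),("gauge",(236,223),.03,(633,318)),("coup",(325,230),.03,(538,335))]:
    print(n,px2w(s["K"],C,np.array(u)*f,z)[:2].round(4),px2w(s2["K"],C2,np.array(u2)*f,z)[:2].round(4))
E
```

```text
tool [[-0.951  0.31  -0.   ]
 [ 0.31   0.951 -0.001]
 [ 0.    -0.001 -1.   ]]
spacer [0.4874 0.3141] [0.4925 0.3126]
cover [0.485  0.1098] [0.4921 0.1097]
plug [ 0.4591 -0.0831] [ 0.469  -0.0841]
orif [ 0.4551 -0.303 ] [ 0.4587 -0.3008]
tabend [ 0.4644 -0.2569] [ 0.4707 -0.2527]
wide [ 0.6073 -0.2893] [ 0.6085 -0.286 ]
narrow [ 0.6393 -0.0262] [ 0.6398 -0.0249]
gauge [0.6273 0.2863] [0.6338 0.2823]
coup [0.6131 0.1384] [0.6159 0.1398]
```

Emit:
move_arm:
  series: "0 0 0 -46 -19 10 -1;0 0 0 -92 -38 20 -1;0 0 0 -138 -57 30 -1;0 0 0 -184 -75 40 -1;0 0 0 -230 -94 50 -1"

```text
time: 0.75
position: [0.3739, 0.4107, 0.1815]
orientation: [0.492, 3.103, 0.0]
ft_force: [0.1, 0.7, -0.3]
gripper_width: 1.0
finger_force: 0.0
```

Emit:
move_arm:
  series: "0 0 0 -46 -19 10 -1;0 0 0 -92 -38 20 -1;0 0 0 -139 -56 30 -1;0 0 0 -139 -56 30 -1;0 0 0 -139 -56 30 -1"

```text
time: 1.25
position: [0.4881, 0.3148, 0.1511]
orientation: [-0.496, -3.101, 0.001]
ft_force: [-0.4, -0.3, 0.1]
gripper_width: 0.998
finger_force: 0.0
```

Run:
```python
from h import *
print(tool()[1], tool()[0].round(3)); s,C=snap("wrist","w1.png")
for P in [(.49,.313,.034)]: print(w2px(s["K"],C,P)*1.5625)
```

```text
[0.48805856 0.31478559 0.15114339] [[-0.95   0.312 -0.002]
 [ 0.312  0.95  -0.   ]
 [ 0.001 -0.001 -1.   ]]
[397.26103744 288.59459598]
```

View pics/w1.png

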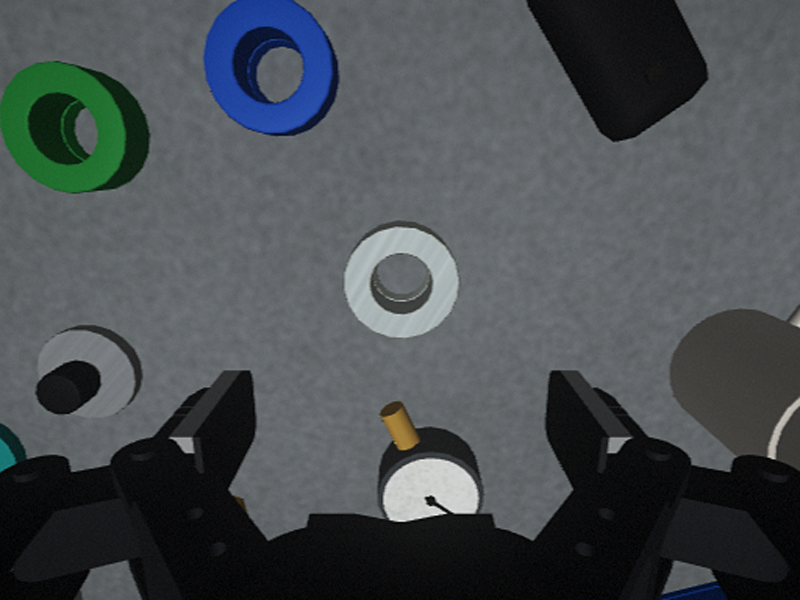

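The ring's top face is centred at (401,282), almost under the tool. The gauge stem is at (400,420) on the tool −x side, clear of the fingers.

Run:
```python
from h import *
s,C=snap("wrist")
P=px2w(s["K"],C,np.array((401,282))*.64,.034); print(P, goal(P[:2],1.256,.012))
```

```text
[0.4866585  0.31729204 0.034     ] ('turn z', np.float64(0.001), 'shift', array([  0.5,   0.4, 140.3]), 'j6', np.float64(-0.74))
```

Emit:
move_arm:
  series: "0 0 0 0.5 0.5 45 -1;0 0 0 0.5 0.5 90 -1;0 0 0 0.5 0.5 125 -1;0 0 0 0.5 0.5 139 -1;0 0 0 0.5 0.5 139 -1"

```text
time: 1.85
position: [0.4853, 0.3169, 0.0112]
orientation: [-0.489, -3.1, 0.004]
ft_force: [0.3, -1.4, 0.8]
gripper_width: 0.999
finger_force: 0.0
```

Emit:
move_arm:
  series: "0 0 0 0 0 0 1;0 0 0 0 0 0 1;0 0 0 0 0 0 1;0 0 0 0 0 0 1;0 0 0 0 0 0 1"

```text
time: 2.35
position: [0.4891, 0.318, 0.0169]
orientation: [0.492, 3.098, 0.007]
ft_force: [-0.4, 1.6, 6.3]
gripper_width: 0.713
finger_force: 65.5
```

Emit:
move_arm:
  series: "0 0 0 0 0 0 1;0 0 0 0 0 0 1;0 0 0 0 0 0 1;0 0 0 0 0 0 1;0 0 0 0 0 0 1"

```text
time: 2.85
position: [0.4891, 0.318, 0.0169]
orientation: [0.492, 3.098, 0.007]
ft_force: [-1.8, 1.1, 6.8]
gripper_width: 0.71
finger_force: 65.5
```

Emit:
move_arm:
  series: "0 0 0 0 0 -40 1;0 0 0 0 0 -85 1;0 0 0 0 0 -130 1;0 0 0 0 0 -165 1;0 0 0 0 0 -165 1"

```text
time: 3.35
position: [0.4897, 0.3178, 0.187]
orientation: [0.491, 3.092, 0.013]
ft_force: [0.5, -0.4, 0.2]
gripper_width: 0.712
finger_force: 66.5
```

Emit:
move_arm:
  series: "0 0 0 -23 -41 0 1;0 0 0 -46 -82 0 1;0 0 0 -69 -123 0 1;0 0 0 -92 -164 0 1;0 0 0 -115 -205 0 1"

```text
time: 3.85
position: [0.533, 0.0841, 0.1776]
orientation: [-0.492, -3.103, 0.0]
ft_force: [0.6, -0.5, -2.3]
gripper_width: 0.713
finger_force: 66.4
```

Emit:
move_arm:
  series: "0 0 0 -23 -41 0 1;0 0 0 -46 -82 0 1;0 0 0 -69 -123 0 1;0 0 0 -92 -164 0 1;0 0 0 -115 -205 0 1"

```text
time: 4.35
position: [0.5789, -0.1465, 0.1776]
orientation: [-0.493, -3.103, -0.0]
ft_force: [0.4, 0.2, -1.6]
gripper_width: 0.712
finger_force: 66.4
```

Emit:
move_arm:
  series: "0 0 0 -23 -41 0 1;0 0 0 -46 -82 0 1;0 0 0 -71 -126 0 1;0 0 0 -71 -126 0 1;0 0 0 -71 -126 0 1"

```text
time: 4.85
position: [0.607, -0.2875, 0.1762]
orientation: [-0.496, -3.1, -0.002]
ft_force: [0.3, 0.9, -1.2]
gripper_width: 0.711
finger_force: 66.4
```

Run:
```python
from h import *
print(tool()[1], tool()[0].round(3)); s,C=snap("wrist","w2.png")
print(w2px(s["K"],C,(.6075,-.288,.06))/.64)
```

```text
[ 0.60701891 -0.28754158  0.17618416] [[-0.95   0.312 -0.002]
 [ 0.312  0.95   0.002]
 [ 0.003  0.001 -1.   ]]
[398.32930817 286.11752193]
```

View pics/w2.png

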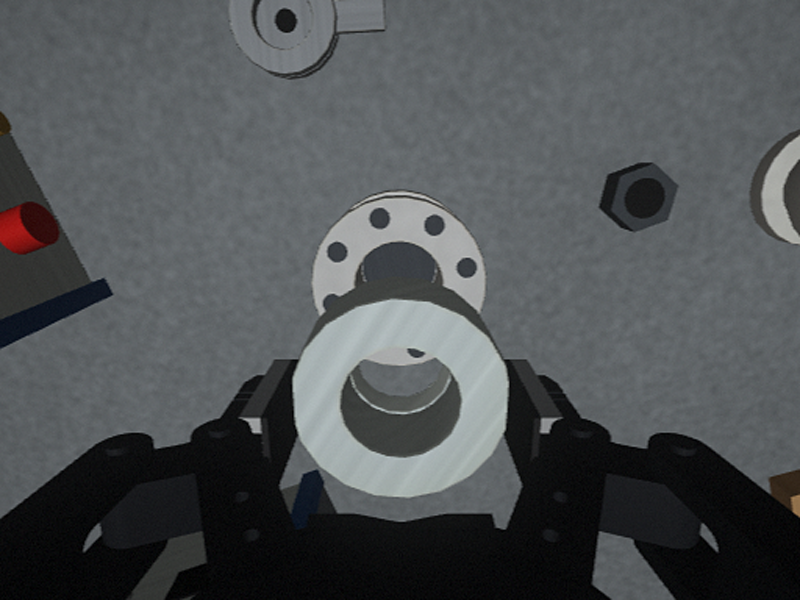

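The flange is centred near (399.5,281), and the held ring's top face near (400.5,398).

Run:
```python
from h import *
s,C=snap("wrist"); Rt,p,_=tool()
a=px2w(s["K"],C,np.array((399.5,281))*.64,.06)
b=px2w(s["K"],C,np.array((400.5,398.5))*.64,p[2]+.017)
print(p,a,b,"ring in tool mm",Rt.T@(b-p)*1e3,"shift",Rt.T@(a-b)*1e3)
```

```text
[ 0.60751704 -0.28555051  0.17778215] [ 0.60560128 -0.28533746  0.06      ] [ 0.60584377 -0.28493936  0.19478215] ring in tool mm [  1.78771868   0.0745609  -16.99917115] shift [ 4.81901001e-02 -5.37489651e-01  1.34781873e+02]
```

Emit:
move_arm:
  series: "0 0 0 0 0 40 1;0 0 0 0 -0.5 75 1;0 0 0 0 -0.5 95 1;0 0 0 0 -0.5 95 1;0 0 0 0 -0.5 95 1"

```text
time: 5.45
position: [0.6078, -0.2856, 0.0841]
orientation: [0.49, 3.102, -0.0]
ft_force: [0.5, -0.5, -1.5]
gripper_width: 0.714
finger_force: 66.5
```

Emit:
move_arm:
  series: "0 0 0 0 0 4 1;0 0 0 0 0 8 1;0 0 0 0 0 12 1;0 0 0 0 0 15 1;0 0 0 0 0 15 1"

```text
time: 5.95
position: [0.6076, -0.287, 0.0692]
orientation: [0.492, 3.101, -0.0]
ft_force: [-2.4, 1.1, 3.1]
gripper_width: 0.712
finger_force: 67.1
```

Seated height as predicted (TCP 0.069), with light contact. I'll release, rise and look.

Emit:
move_arm:
  series: "0 0 0 0 0 0 -1;0 0 0 0 0 0 -1;0 0 0 0 0 0 -1;0 0 0 0 0 0 -1;0 0 0 0 0 0 -1"

```text
time: 6.45
position: [0.6074, -0.2868, 0.0678]
orientation: [-0.492, -3.103, -0.0]
ft_force: [-0.5, -0.2, -0.2]
gripper_width: 1.002
finger_force: 0.0
```

Emit:
move_arm:
  series: "0 0 0 0 0 -30 -1;0 0 0 0 0 -70 -1;0 0 0 0 0 -110 -1;0 0 0 0 0 -130 -1;0 0 0 0 0 -130 -1"

```text
time: 6.95
position: [0.6088, -0.2876, 0.2034]
orientation: [0.491, 3.095, -0.004]
ft_force: [0.4, 0.2, -0.1]
gripper_width: 1.001
finger_force: 0.0
```

Run:
```python
from h import *
print(tool()[1]); s,C=snap("wrist","w3.png")
print(goal((.457,-.302),-.23,.17))
```

```text
[ 0.60878429 -0.28755666  0.20344343]
('turn z', np.float64(1.486), 'shift', array([139.2, -60.8,  29.6]), 'j6', np.float64(-1.75))
```

View pics/w3.png

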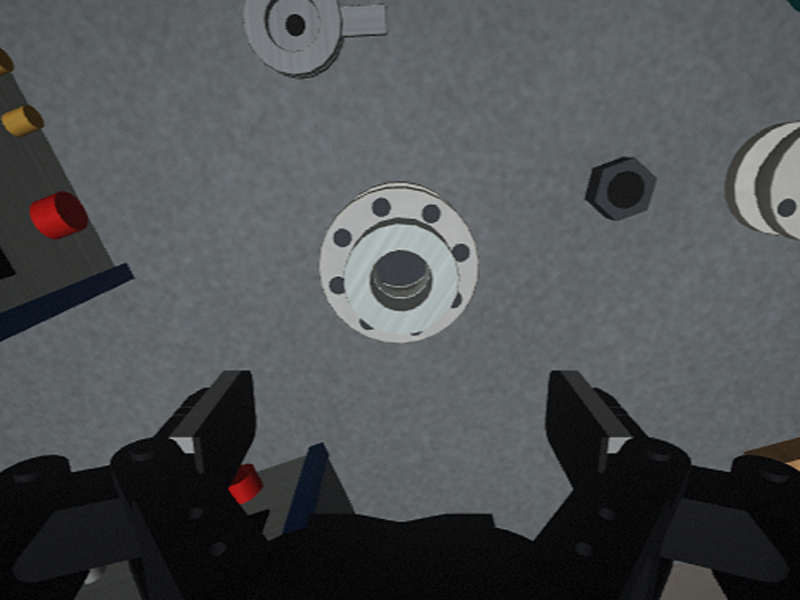

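The spacer sits concentric and flat on the flange, with its top face centred at (402,279). The orifice plate is at (296,25) with its tab to the right.

Emit:
move_arm:
  series: "0 0 0.148 40 -17 8 -1;0 0 0.296 80 -35 16 -1;0 0 0.444 120 -52 24 -1;0 0 0.592 139 -61 30 -1;0 0 0.74 139 -61 30 -1"

```text
time: 7.5
position: [0.4529, -0.3016, 0.1644]
orientation: [-1.59, -2.703, 0.0]
ft_force: [0.3, 0.8, 0.8]
gripper_width: 1.001
finger_force: 0.0
```

Emit:
move_arm:
  series: "0 0 0.148 0 0 0 -1;0 0 0.296 0 0 0 -1;0 0 0.444 0 0 0 -1;0 0 0.592 0 0 0 -1;0 0 0.74 0 0 0 -1"

```text
time: 8.0
position: [0.4555, -0.3013, 0.1651]
orientation: [-2.459, -1.949, 0.002]
ft_force: [0.2, -0.1, -0.6]
gripper_width: 0.999
finger_force: 0.0
```

Emit:
move_arm:
  series: "0 0 0 0 0 0 -1;0 0 0 0 0 0 -1"

```text
time: 8.2
position: [0.4558, -0.3014, 0.1662]
orientation: [-2.45, -1.963, 0.001]
ft_force: [-0.1, -0.5, 0.4]
gripper_width: 1.001
finger_force: 0.0
```

Run:
```python
from h import *
print(tool()[1]); s,C=snap("wrist","w4.png")
```

```text
[ 0.45583842 -0.3014426   0.16617969]
```

View pics/w4.png

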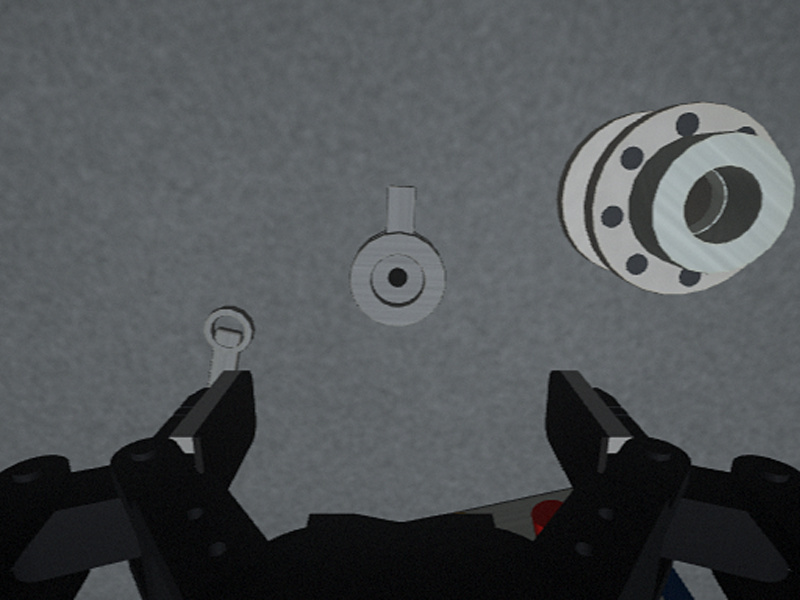

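The plate is centred at (398,279.5), and its tab points along tool +x (upward in the image).

Run:
```python
from h import *
s,C=snap("wrist")
P=px2w(s["K"],C,np.array((398,279.5))*.64,.026); t=px2w(s["K"],C,np.array((401.5,187))*.64,.02)
a=np.arctan2(*(t-P)[1::-1]); print(P,a, goal(P[:2],a-np.pi/2,.005))
Q=px2w(s["K"],C,np.array((723,202))*.64,.086); print("spacer",Q)
```

```text
[ 0.45452227 -0.30359586  0.026     ] 1.312207217323181 ('turn z', np.float64(0.038), 'shift', array([ -2.3,  -0.9, 162. ]), 'j6', np.float64(-0.43))
spacer [ 0.60908627 -0.28579677  0.086     ]
```

Emit:
move_arm:
  series: "0 0 0.038 -2 -1 45 -1;0 0 0.038 -2 -1 90 -1;0 0 0.038 -2 -1 130 -1;0 0 0.038 -2 -1 155 -1;0 0 0.038 -2 -1 161 -1"

```text
time: 8.8
position: [0.4527, -0.3019, 0.0025]
orientation: [-2.485, -1.91, 0.003]
ft_force: [-0.0, -0.0, 0.6]
gripper_width: 1.003
finger_force: 0.0
```

Emit:
move_arm:
  series: "0 0 0 0 0 0 -1;0 0 0 0 0 0 1;0 0 0 0 0 0 1;0 0 0 0 0 0 1;0 0 0 0 0 0 1"

```text
time: 9.3
position: [0.4562, -0.3046, 0.0102]
orientation: [2.489, 1.91, 0.002]
ft_force: [-2.1, 0.6, 5.0]
gripper_width: 0.657
finger_force: 62.7
```

Emit:
move_arm:
  series: "0 0 0 0 0 0 1;0 0 0 0 0 0 1;0 0 0 0 0 0 1;0 0 0 0 0 0 1;0 0 0 0 0 0 1"

```text
time: 9.8
position: [0.4562, -0.3046, 0.0102]
orientation: [2.489, 1.91, 0.002]
ft_force: [-2.2, 1.2, 6.1]
gripper_width: 0.658
finger_force: 62.7
```

Emit:
move_arm:
  series: "0 0 0 0 0 -40 1;0 0 0 0 0 -85 1;0 0 0 0 0 -130 1;0 0 0 0 0 -175 1;0 0 0 0 0 -195 1"

```text
time: 10.3
position: [0.456, -0.3043, 0.2087]
orientation: [2.485, 1.907, 0.004]
ft_force: [0.9, -0.8, -3.1]
gripper_width: 0.653
finger_force: 66.1
```

Run:
```python
from h import *
p=tool()[1]; y=tool()[0][:,1]; print(p,goal((.6075,-.2865),np.arctan2(y[1],y[0]),.195))
```

```text
[ 0.45604123 -0.3043328   0.20868368] ('turn z', np.float64(-0.0), 'shift', array([ 56.5, 141.6,  14.7]), 'j6', np.float64(-0.39))
```

Emit:
move_arm:
  series: "0 0 0 15 40 0 1;0 0 0 30 80 0 1;0 0 0 45 120 5 1;0 0 0 56 142 5 1;0 0 0 56 142 5 1"

```text
time: 10.8
position: [0.609, -0.2847, 0.1953]
orientation: [-2.488, -1.915, -0.0]
ft_force: [-0.6, 0.4, -3.8]
gripper_width: 0.652
finger_force: 66.2
```

Emit:
move_arm:
  series: "0 0 0 0 0 0 1;0 0 0 0 0 0 1"

```text
time: 11.0
position: [0.6059, -0.2866, 0.1976]
orientation: [2.493, 1.911, -0.0]
ft_force: [0.1, -0.7, -3.1]
gripper_width: 0.653
finger_force: 66.2
```

Run:
```python
from h import *
print(tool()[1]); s,C=snap("wrist","w5.png")
```

```text
[ 0.60590565 -0.28662356  0.19761723]
```

View pics/w5.png

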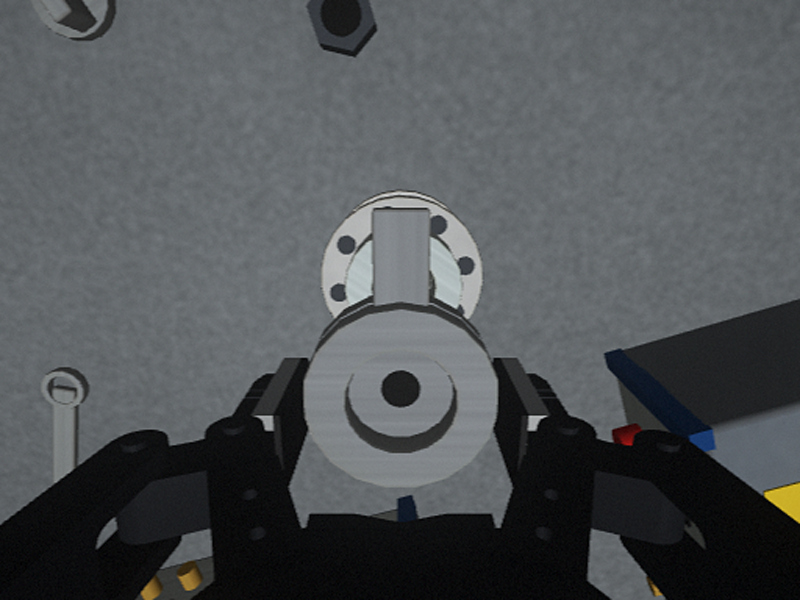

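The held plate's top is centred at (400.5,396). The spacer behind it is centred near (404,287).

Run:
```python
from h import *
s,C=snap("wrist"); Rt,p,_=tool()
for a,b in [((404,287),.086),((401.5,274),.06)]:
    a=px2w(s["K"],C,np.array(a)*.64,b)
    b=px2w(s["K"],C,np.array((400.5,396))*.64,p[2]+.0158)
    print(p,a,b,"plate in tool",Rt.T@(b-p)*1e3,"shift",Rt.T@(a-b)*1e3)
g=cv2.cvtColor(s["frame"],cv2.COLOR_RGB2GRAY); cv2.imwrite("pics/w5c.png",cv2.resize(g[110:220,190:325],None,fx=5,fy=5,interpolation=cv2.INTER_CUBIC))
```

```text
[ 0.60580321 -0.2867747   0.19790024] [ 0.60854688 -0.28684766  0.086     ] [ 0.60684121 -0.28438484  0.21370024] plate in tool [  2.57068893   0.39629905 -15.80073951] shift [ -1.87941519   2.16388419 127.70321479]
[ 0.60580321 -0.2867747   0.19790024] [ 0.60761762 -0.28561941  0.06      ] [ 0.60684121 -0.28438484  0.21370024] plate in tool [  2.57068893   0.39629905 -15.80073951] shift [ -0.92370908   0.92214366 153.70161552]
```

View pics/w5c.png

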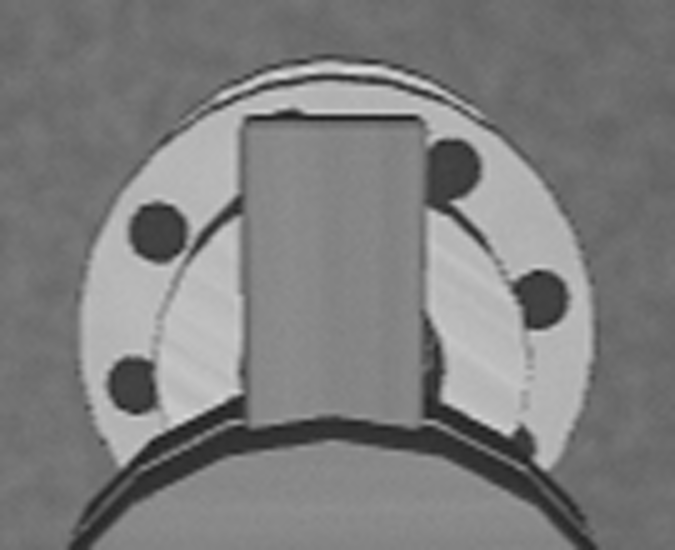

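Emit:
move_arm:
  series: "0 0 0 -2 2 40 1;0 0 0 -2 2 75 1;0 0 0 -2 2 95 1;0 0 0 -2 2 95 1;0 0 0 -2 2 95 1"

```text
time: 11.6
position: [0.6076, -0.2891, 0.103]
orientation: [2.493, 1.911, 0.0]
ft_force: [0.6, -0.3, -3.1]
gripper_width: 0.653
finger_force: 66.2
```

Emit:
move_arm:
  series: "0 0 0 0 0 4 1;0 0 0 0 0 8 1;0 0 0 0 0 12 1;0 0 0 0 0 15 1;0 0 0 0 0 15 1"

```text
time: 12.1
position: [0.6082, -0.2888, 0.0883]
orientation: [2.491, 1.911, 0.001]
ft_force: [-2.3, 0.6, 1.9]
gripper_width: 0.651
finger_force: 66.8
```

Emit:
move_arm:
  series: "0 0 0 0 0 0 -1;0 0 0 0 0 0 -1;0 0 0 0 0 0 -1;0 0 0 0 0 0 -1;0 0 0 0 0 0 -1"

```text
time: 12.6
position: [0.608, -0.2887, 0.0869]
orientation: [2.493, 1.912, 0.0]
ft_force: [0.3, 0.1, -1.0]
gripper_width: 0.995
finger_force: 0.0
```

Emit:
move_arm:
  series: "0 0 0 0 0 -30 -1;0 0 0 0 0 -70 -1;0 0 0 0 0 -110 -1;0 0 0 0 0 -120 -1;0 0 0 0 0 -120 -1"

```text
time: 13.1
position: [0.6089, -0.2892, 0.2102]
orientation: [2.489, 1.909, 0.004]
ft_force: [0.2, -0.0, 0.3]
gripper_width: 0.996
finger_force: 0.0
```

Run:
```python
from h import *
print(tool()[1]); s,C=snap("wrist","w6.png")
print(goal((.488,.11),0.1,.18))
```

```text
[ 0.60888627 -0.28919057  0.21024648]
('turn z', np.float64(-0.362), 'shift', array([ 354.1, -219.5,   26.9]), 'j6', np.float64(-0.23))
```

View pics/w6.png

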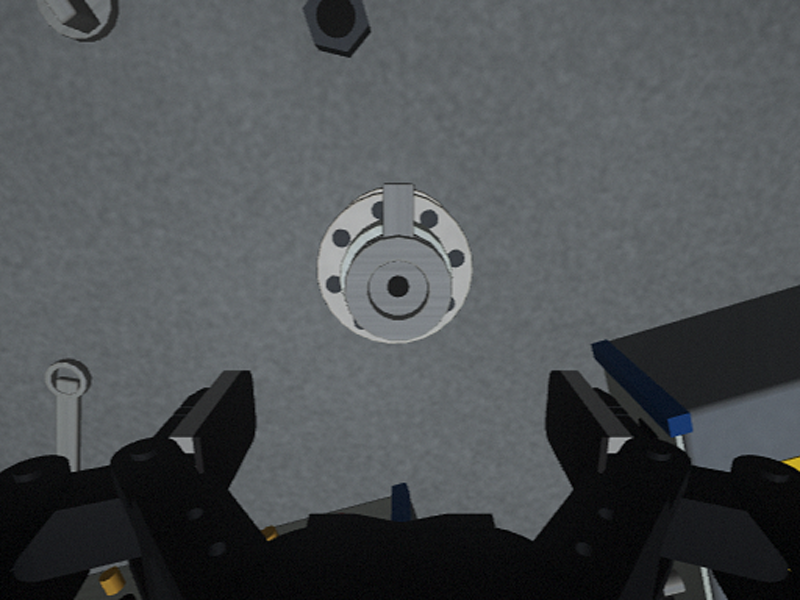

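The plate is seated flat and concentric, with its top centred at (398,289). Next is the cover.

Run:
```python
from h import *
s,C=snap("wrist"); print(tool()[1],px2w(s["K"],C,np.array((398,288.5))*.64,.104))
```

```text
[ 0.60772513 -0.28858674  0.20537055] [ 0.60837473 -0.28663266  0.104     ]
```

Emit:
move_arm:
  series: "0 0 -0.08 40 -25 0 -1;0 0 -0.16 80 -50 0 -1;0 0 -0.24 120 -75 0 -1;0 0 -0.32 160 -100 0 -1;0 0 -0.36 200 -124 5 -1"

```text
time: 13.7
position: [0.5386, -0.0617, 0.1996]
orientation: [-2.105, -2.328, 0.002]
ft_force: [0.6, -0.2, 0.2]
gripper_width: 0.999
finger_force: 0.0
```

Run:
```python
from h import *
print(tool()[1],goal((.488,.11),0.1,.18))
```

```text
[ 0.53856055 -0.06168234  0.19957685] ('turn z', np.float64(0.0), 'shift', array([175.9, -33. ,  19.9]), 'j6', np.float64(-0.28))
```

Emit:
move_arm:
  series: "0 0 0 45 -8 0 -1;0 0 0 90 -16 5 -1;0 0 0 135 -24 15 -1;0 0 0 174 -33 20 -1;0 0 0 174 -33 20 -1"

```text
time: 14.2
position: [0.4874, 0.1104, 0.1783]
orientation: [-2.1, -2.33, 0.006]
ft_force: [-0.4, -0.2, -0.6]
gripper_width: 0.999
finger_force: 0.0
```

Emit:
move_arm:
  series: "0 0 0 0 0 0 -1;0 0 0 0 0 0 -1;0 0 0 0 0 0 -1"

```text
time: 14.5
position: [0.4905, 0.1053, 0.1815]
orientation: [-2.112, -2.325, 0.001]
ft_force: [0.4, 0.2, -0.0]
gripper_width: 1.004
finger_force: 0.0
```

Run:
```python
from h import *
print(tool()[1]); s,C=snap("wrist","w7.png")
```

```text
[0.49046558 0.10529118 0.18147894]
```

View pics/w7.png

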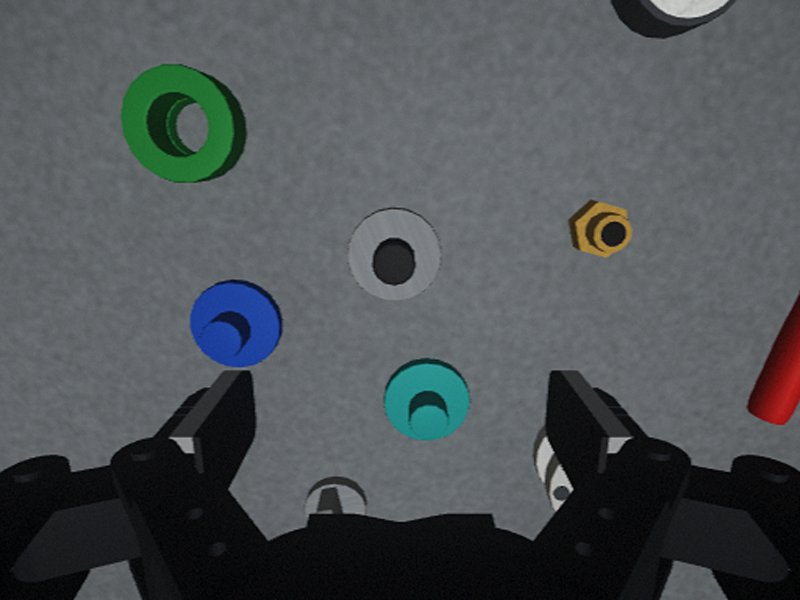

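The cover's disc is centred at (394.5,254) and its knob top at (394,262). The neighbouring parts are clear of the fingers.

Run:
```python
from h import *
s,C=snap("wrist")
P=px2w(s["K"],C,np.array((394.5,254))*.64,.018); Q=px2w(s["K"],C,np.array((394,262))*.64,.044)
y=tool()[0][:,1]; print(P,Q, goal((P+Q)[:2]/2,np.arctan2(y[1],y[0]),.021))
```

```text
[0.48684474 0.11325745 0.018     ] [0.48678251 0.11365    0.044     ] ('turn z', np.float64(-0.0), 'shift', array([  8.4,  -2.9, 160.8]), 'j6', np.float64(0.05))
```

Emit:
move_arm:
  series: "0 0 0 8 -3 45 -1;0 0 0 8.5 -3 90 -1;0 0 0 8.5 -3 130 -1;0 0 0 8.5 -3 155 -1;0 0 0 8.5 -3 159.5 -1"

```text
time: 15.1
position: [0.484, 0.1136, 0.0184]
orientation: [-2.108, -2.323, 0.009]
ft_force: [-0.3, 0.1, 0.3]
gripper_width: 1.0
finger_force: 0.0
```

Emit:
move_arm:
  series: "0 0 0 0 0 0 -1;0 0 0 0 0 0 1;0 0 0 0 0 0 1;0 0 0 0 0 0 1;0 0 0 0 0 0 1"

```text
time: 15.6
position: [0.4869, 0.1148, 0.0235]
orientation: [2.109, 2.327, 0.002]
ft_force: [-2.2, -0.8, 2.2]
gripper_width: 0.333
finger_force: 1.9
```

Emit:
move_arm:
  series: "0 0 0 0 0 0 1;0 0 0 0 0 0 1;0 0 0 0 0 0 1;0 0 0 0 0 0 1;0 0 0 0 0 0 1"

```text
time: 16.1
position: [0.4868, 0.1148, 0.0236]
orientation: [2.109, 2.327, 0.002]
ft_force: [-1.9, -0.7, 6.1]
gripper_width: 0.278
finger_force: 58.8
```

Emit:
move_arm:
  series: "0 0 0 0 0 0 1;0 0 0 0 0 0 1;0 0 0 0 0 0 1"

```text
time: 16.4
position: [0.4868, 0.1148, 0.0236]
orientation: [2.109, 2.327, 0.002]
ft_force: [-1.5, -1.4, 4.8]
gripper_width: 0.282
finger_force: 58.8
```

Emit:
move_arm:
  series: "0 0 0 0 0 -40 1;0 0 0 0 0 -85 1;0 0 0 0 0 -130 1;0 0 0 0 0 -175 1;0 0 0 0 0 -200 1"

```text
time: 16.9
position: [0.487, 0.1148, 0.2264]
orientation: [2.108, 2.326, 0.006]
ft_force: [0.0, -0.3, -2.0]
gripper_width: 0.279
finger_force: 59.4
```

Run:
```python
from h import *
y=tool()[0][:,1]; print(tool()[1], goal((.608,-.2875),np.arctan2(y[1],y[0]),.225))
```

```text
[0.48697519 0.11484827 0.22638365] ('turn z', np.float64(-0.0), 'shift', array([-412.3,   81. ,    1.6]), 'j6', np.float64(0.07))
```

Emit:
move_arm:
  series: "0 0 0 -45 9 0 1;0 0 0 -90 18 0 1;0 0 0 -135 27 0 1;0 0 0 -180 36 0 1;0 0 0 -225 45 0 1"

```text
time: 17.4
position: [0.5532, -0.1065, 0.2216]
orientation: [-2.109, -2.327, 0.001]
ft_force: [1.4, 0.6, -1.5]
gripper_width: 0.28
finger_force: 59.4
```

Emit:
move_arm:
  series: "0 0 0 -45 9 0 1;0 0 0 -90 18 0 1;0 0 0 -135 27 0 1;0 0 0 -175 34 0 1;0 0 0 -187 36 0 1"

```text
time: 17.9
position: [0.6069, -0.2914, 0.2196]
orientation: [-2.113, -2.321, 0.003]
ft_force: [-1.2, 0.5, -2.4]
gripper_width: 0.281
finger_force: 59.4
```

Emit:
move_arm:
  series: "0 0 0 0 0 0 1;0 0 0 0 0 0 1;0 0 0 0 0 0 1"

```text
time: 18.2
position: [0.6074, -0.2858, 0.2227]
orientation: [-2.108, -2.329, -0.001]
ft_force: [-0.6, -0.4, -1.7]
gripper_width: 0.278
finger_force: 59.5
```

Run:
```python
from h import *
print(tool()[1]); s,C=snap("wrist")
g=s["frame"][:,:,::-1]; cv2.imwrite("pics/w8.png",cv2.resize(g[90:330,100:412],None,fx=2.5,fy=2.5,interpolation=cv2.INTER_CUBIC))
```

```text
[ 0.60735524 -0.2858243   0.22271825]
```

View pics/w8.png

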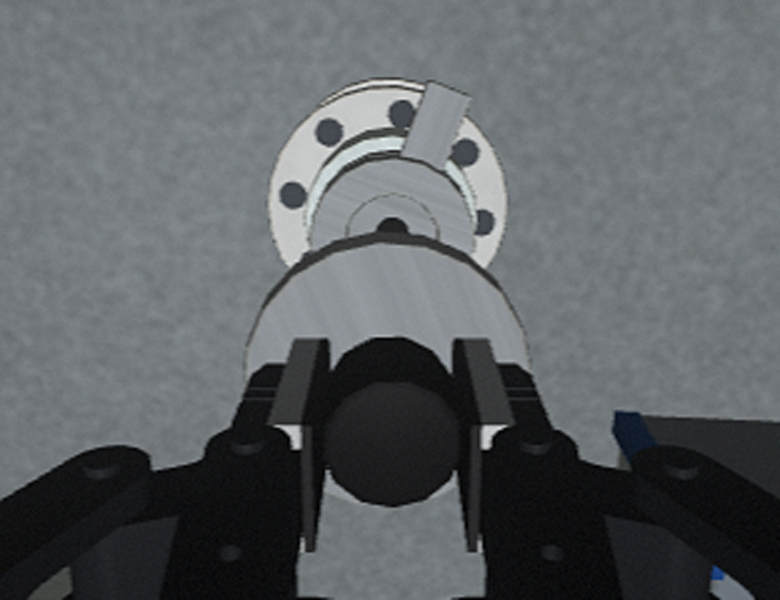

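The plate's recess is centred at crop (392,238.5). The knob top is at (393,444), and the disc is about (387.5,382).

Run:
```python
from h import *
s,C=snap("wrist"); Rt,p,_=tool(); f=lambda u,v:(100+u/2.5,90+v/2.5)
a=px2w(s["K"],C,f(392,238.5),.104)
for n,b in [("knob",px2w(s["K"],C,f(393,444),p[2]+.0204)),("disc",px2w(s["K"],C,f(387.5,382),p[2]-.0056))]:
    print(n,p,a,b,"in tool",Rt.T@(b-p)*1e3,"shift",Rt.T@(a-b)*1e3)
# disc edge test: expected pixel extents if the disc were at tool (x0,y0)
th=np.linspace(0,2*np.pi,200)
for x0,y0 in [(0,0),(2,0),(2,-1)]:
    q=np.array([w2px(s["K"],C,p+Rt@np.array([x0/1e3+.03*np.cos(t),y0/1e3+.03*np.sin(t),.0056])) for t in th]); q=(q-[100,90])*2.5
    print(x0,y0,q.min(0),q.max(0))
```

```text
knob [ 0.60743775 -0.28589726  0.22313432] [ 0.6090495  -0.28860056  0.104     ] [ 0.60858964 -0.28766565  0.24353432] in tool [ -1.87904939   0.98508328 -20.3988439 ] shift [ -0.94420283   0.26056241 139.53477503]
disc [ 0.60743775 -0.28589726  0.22313432] [ 0.6090495  -0.28860056  0.104     ] [ 0.60765174 -0.28841729  0.21753432] in tool [-2.52752651 -0.04239729  5.60054755] shift [ -0.29572571   1.28804297 113.53538358]
0 0 [242.30130221 230.39393595] [533.04488399 497.78244908]
2 0 [241.80516421 220.50264804] [533.52851886 489.69587231]
2 -1 [236.9344097  220.50262737] [528.66025676 489.69694536]
```

Emit:
move_arm:
  series: "0 0 0 -0.5 1 40 1;0 0 0 -0.5 1 75 1;0 0 0 -0.5 1 90 1;0 0 0 -0.5 1 90 1;0 0 0 -0.5 1 90 1"

```text
time: 18.8
position: [0.6088, -0.2876, 0.1342]
orientation: [2.108, 2.327, 0.001]
ft_force: [0.5, -0.4, -1.5]
gripper_width: 0.283
finger_force: 59.5
```

Emit:
move_arm:
  series: "0 0 0 0 0 4 1;0 0 0 0 0 8 1;0 0 0 0 0 11 1;0 0 0 0 0 14 1;0 0 0 0 0 14 1"

```text
time: 19.3
position: [0.6088, -0.2881, 0.1202]
orientation: [2.108, 2.326, 0.001]
ft_force: [-1.3, 0.2, 4.1]
gripper_width: 0.281
finger_force: 59.7
```

Seated (0.1202, contact 4 N). Releasing and rising.

Emit:
move_arm:
  series: "0 0 0 0 0 0 -1;0 0 0 0 0 0 -1;0 0 0 0 0 0 -1;0 0 0 0 0 0 -1;0 0 0 0 0 0 -1"

```text
time: 19.8
position: [0.6083, -0.2878, 0.1183]
orientation: [-2.11, -2.327, 0.0]
ft_force: [0.2, -0.2, 0.0]
gripper_width: 1.0
finger_force: 0.0
```

Emit:
move_arm:
  series: "0 0 0 0 0 0 -1;0 0 0 0 0 0 -1;0 0 0 0 0 0 -1;0 0 0 0 0 -30 -1;0 0 0 0 0 -70 -1"

```text
time: 20.3
position: [0.6071, -0.2872, 0.1857]
orientation: [-2.106, -2.323, 0.002]
ft_force: [0.3, 0.5, 0.2]
gripper_width: 1.002
finger_force: 0.0
```

Emit:
move_arm:
  series: "0 0 0 0 0 -15 -1;0 0 0 0 0 -15 -1;0 0 0 0 0 -15 -1"

```text
time: 20.6
position: [0.6082, -0.2877, 0.2024]
orientation: [-2.109, -2.327, 0.0]
ft_force: [-0.9, -0.1, -1.0]
gripper_width: 0.998
finger_force: 0.0
```

Run:
```python
from h import *
print(tool()[1]); s,C=snap("wrist","w9.png")
y=tool()[0][:,1]; print(goal((.462,-.084),np.arctan2(y[1],y[0]),.18))
```

```text
[ 0.60822188 -0.28774115  0.20235371]
('turn z', np.float64(-0.0), 'shift', array([ 216.8, -125.2,   21.7]), 'j6', np.float64(-0.59))
```

View pics/w9.png

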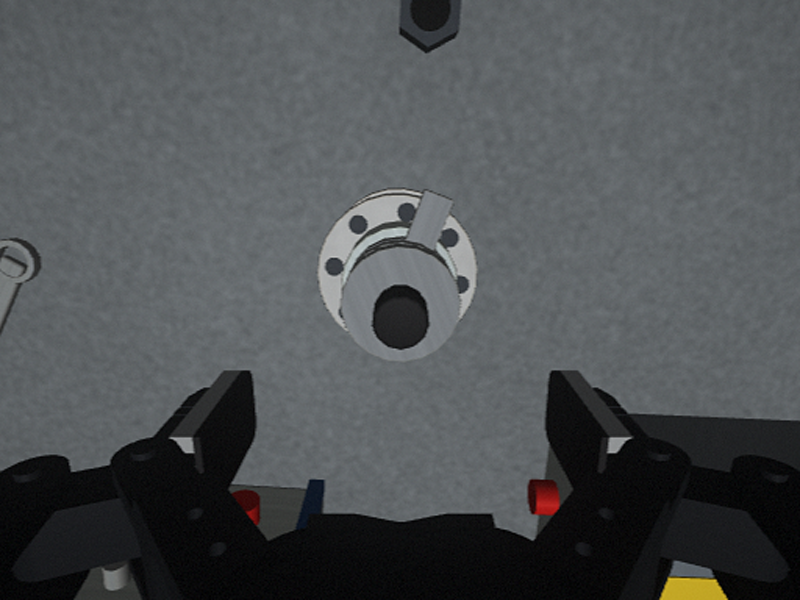

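The cover is seated, its disc concentric with the plate and its knob at (400,318). Next is the plug.

Emit:
move_arm:
  series: "0 0 -0.07 43 -25 0 -1;0 0 -0.14 86 -50 0 -1;0 0 -0.21 130 -75 10 -1;0 0 -0.28 173 -100 20 -1;0 0 -0.28 217 -125 22 -1"

```text
time: 21.15
position: [0.4618, -0.0848, 0.1773]
orientation: [-1.759, -2.596, 0.003]
ft_force: [0.8, 0.6, 1.4]
gripper_width: 0.999
finger_force: 0.0
```

Emit:
move_arm:
  series: "0 0 0 0 0 0 -1;0 0 0 0 0 0 -1;0 0 0 0 0 0 -1"

```text
time: 21.45
position: [0.4646, -0.087, 0.1807]
orientation: [-1.765, -2.598, 0.001]
ft_force: [0.4, 0.3, 0.0]
gripper_width: 1.002
finger_force: 0.0
```

Run:
```python
from h import *
print(tool()[1]); s,C=snap("wrist")
g=s["frame"][:,:,::-1]; cv2.imwrite("pics/w10.png",cv2.resize(g[90:330,100:412],None,fx=2.5,fy=2.5,interpolation=cv2.INTER_CUBIC))
```

```text
[ 0.46455317 -0.08698905  0.18070618]
```

View pics/w10.png

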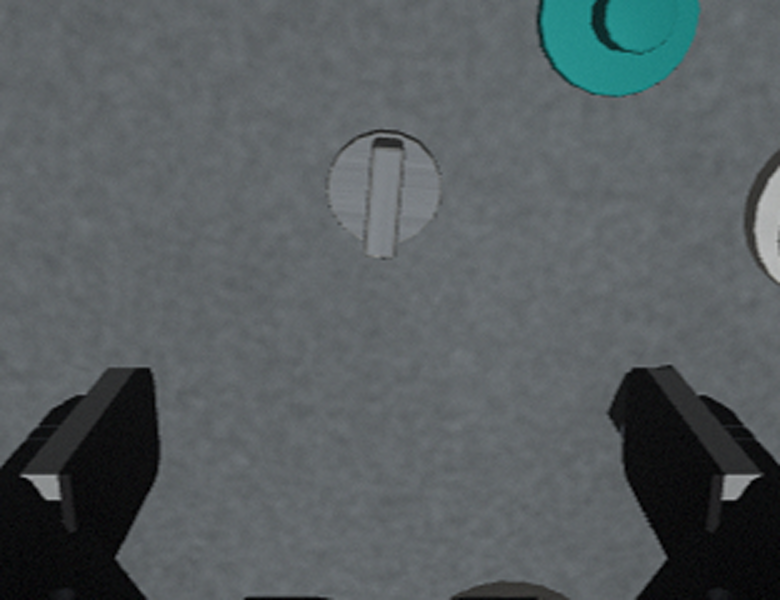

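The plug's disc is centred at crop (384,188). Its bar top runs from (388,147) to (381,258).

Run:
```python
from h import *
s,C=snap("wrist"); f=lambda u,v:(100+u/2.5,90+v/2.5); w=lambda u,v,z:px2w(s["K"],C,f(u,v),z)
d=w(384,188.5,.018); e,g=w(388,147,.044),w(381,258,.044); a=np.arctan2(*(e-g)[1::-1])
P=(d+(e+g)/2)/2; print(d,(e+g)/2,np.linalg.norm(e-g),a, goal(P[:2],a+np.pi/2,.022))
```

```text
[ 0.46101837 -0.08285661  0.018     ] [ 0.46144398 -0.0829456   0.044     ] 0.04169371520665067 1.8846129445873796 ('turn z', np.float64(0.063), 'shift', array([  5.4,  -1.6, 159.1]), 'j6', np.float64(-0.63))
```

Emit:
move_arm:
  series: "0 0 0.06 5 -1.5 45 -1;0 0 0.06 5.5 -1.5 90 -1;0 0 0.06 5.5 -1.5 130 -1;0 0 0.06 5.5 -1.5 153 -1;0 0 0.06 5.5 -1.5 158 -1"

```text
time: 22.05
position: [0.459, -0.0821, 0.0196]
orientation: [-1.839, -2.539, 0.004]
ft_force: [-0.9, 0.2, 0.1]
gripper_width: 0.998
finger_force: 0.0
```

Emit:
move_arm:
  series: "0 0 0 0 0 0 -1;0 0 0 0 0 0 1;0 0 0 0 0 0 1;0 0 0 0 0 0 1;0 0 0 0 0 0 1"

```text
time: 22.55
position: [0.4615, -0.082, 0.0246]
orientation: [1.841, 2.544, 0.001]
ft_force: [-1.1, -1.3, 0.2]
gripper_width: 0.329
finger_force: 0.0
```

Emit:
move_arm:
  series: "0 0 0 0 0 0 1;0 0 0 0 0 0 1;0 0 0 0 0 0 1;0 0 0 0 0 0 1;0 0 0 0 0 0 1"

```text
time: 23.05
position: [0.4613, -0.082, 0.0242]
orientation: [1.841, 2.544, 0.0]
ft_force: [0.0, 0.3, 5.0]
gripper_width: 0.124
finger_force: 59.7
```

Emit:
move_arm:
  series: "0 0 0 0 0 0 1;0 0 0 0 0 0 1;0 0 0 0 0 0 1;0 0 0 0 0 0 1"

```text
time: 23.45
position: [0.4613, -0.082, 0.0242]
orientation: [1.841, 2.544, 0.0]
ft_force: [-0.7, -0.6, 5.8]
gripper_width: 0.124
finger_force: 59.8
```

Emit:
move_arm:
  series: "0 0 0 0 0 -40 1;0 0 0 0 0 -80 1;0 0 0 0 0 -120 1;0 0 0 0 0 -145 1;0 0 0 0 0 -145 1"

```text
time: 23.95
position: [0.4624, -0.0822, 0.1721]
orientation: [1.838, 2.541, 0.004]
ft_force: [0.0, -1.1, -2.1]
gripper_width: 0.123
finger_force: 59.2
```

Run:
```python
from h import *
y=tool()[0][:,1]; print(tool()[1], goal((.6395,-.026),np.arctan2(y[1],y[0]),.168))
```

```text
[ 0.46238358 -0.08220933  0.17211989] ('turn z', np.float64(-0.0), 'shift', array([ -2. , 185.8,   5.1]), 'j6', np.float64(-0.57))
```

Emit:
move_arm:
  series: "0 0 0 0 45 0 1;0 0 0 -1 90 0 1;0 0 0 -1 135 0 1;0 0 0 -2 175 0 1;0 0 0 -2 186 0 1"

```text
time: 24.45
position: [0.6396, -0.024, 0.1625]
orientation: [-1.836, -2.542, 0.004]
ft_force: [-1.0, 0.4, -2.4]
gripper_width: 0.125
finger_force: 59.6
```

Emit:
move_arm:
  series: "0 0 0 0 0 0 1;0 0 0 0 0 0 1;0 0 0 0 0 0 1"

```text
time: 24.75
position: [0.6372, -0.026, 0.1676]
orientation: [-1.842, -2.544, 0.002]
ft_force: [-0.3, -0.3, -2.6]
gripper_width: 0.122
finger_force: 59.6
```

Run:
```python
from h import *
print(tool()[1]); s,C=snap("wrist")
g=s["frame"][:,:,::-1]; cv2.imwrite("pics/w11.png",cv2.resize(g[90:330,100:412],None,fx=2.5,fy=2.5,interpolation=cv2.INTER_CUBIC))
```

```text
[ 0.63722538 -0.02600186  0.16763552]
```

View pics/w11.png

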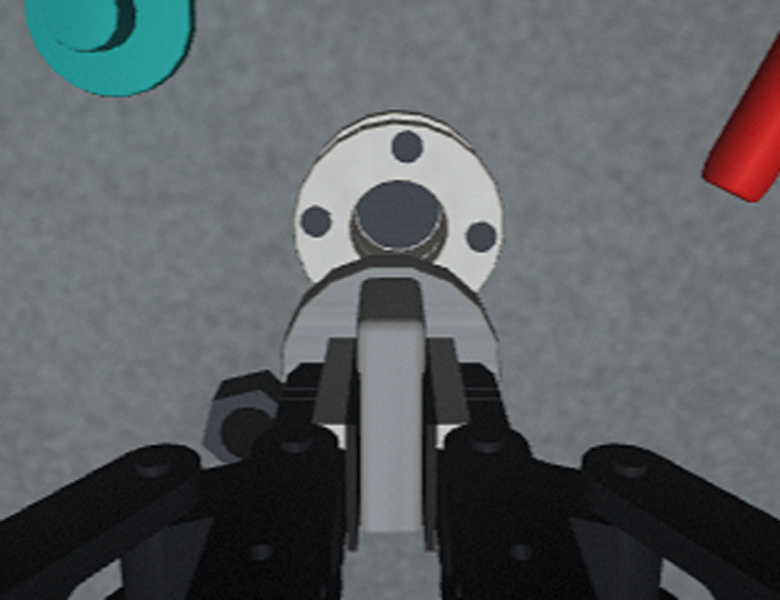

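The mouth is centred at crop (398.3,225.5), the held disc near (390,372), and the bar top near (391,425.5).

Run:
```python
from h import *
s,C=snap("wrist"); Rt,p,_=tool(); f=lambda u,v:(100+u/2.5,90+v/2.5)
a=px2w(s["K"],C,f(398.3,225.5),.045)
for n,b in [("bar",px2w(s["K"],C,f(391,425.5),p[2]+.0198)),("disc",px2w(s["K"],C,f(390,372),p[2]-.0062))]:
    print(n,p,a,b,"in tool",Rt.T@(b-p)*1e3,"shift",Rt.T@(a-b)*1e3)
```

```text
bar [ 0.6375403  -0.02606996  0.16878008] [ 0.64054116 -0.02454345  0.045     ] [ 0.63767378 -0.02455102  0.18858008] in tool [  1.39864361   0.60369178 -19.80010986] shift [ -0.86728259   2.70555372 143.58060217]
disc [ 0.6375403  -0.02606996  0.16878008] [ 0.64054116 -0.02454345  0.045     ] [ 0.63812359 -0.0264862   0.16258008] in tool [-0.57659947  0.42336602  6.20014359] shift [  1.10796049   2.88587948 117.58034872]
```

Emit:
move_arm:
  series: "0 0 0 0 2.8 40 1;0 0 0 0 2.8 75 1;0 0 0 0 2.8 93 1;0 0 0 0 2.8 93 1;0 0 0 0 2.8 93 1"

```text
time: 25.35
position: [0.6408, -0.025, 0.0766]
orientation: [1.842, 2.544, 0.001]
ft_force: [-0.2, -0.1, -1.8]
gripper_width: 0.122
finger_force: 59.6
```

Emit:
move_arm:
  series: "0 0 0 0 0 4 1;0 0 0 0 0 8 1;0 0 0 0 0 12 1;0 0 0 0 0 15 1;0 0 0 0 0 15 1"

```text
time: 25.85
position: [0.6412, -0.0248, 0.0613]
orientation: [1.841, 2.544, 0.001]
ft_force: [-1.6, 0.4, 1.4]
gripper_width: 0.124
finger_force: 60.1
```

Emit:
move_arm:
  series: "0 0 0 0 0 0 -1;0 0 0 0 0 0 -1;0 0 0 0 0 0 -1;0 0 0 0 0 0 -1;0 0 0 0 0 0 -1"

```text
time: 26.35
position: [0.6409, -0.0248, 0.0606]
orientation: [1.842, 2.545, 0.0]
ft_force: [0.0, 0.0, -0.3]
gripper_width: 0.956
finger_force: 0.0
```

Emit:
move_arm:
  series: "0 0 0 0 0 0 -1;0 0 0 0 0 0 -1;0 0 0 0 0 0 -1;0 0 0 0 0 -40 -1;0 0 0 0 0 -80 -1"

```text
time: 26.85
position: [0.6397, -0.0247, 0.1394]
orientation: [-1.839, -2.542, 0.004]
ft_force: [1.7, -0.0, -0.3]
gripper_width: 0.997
finger_force: 0.0
```

Emit:
move_arm:
  series: "0 0 0 0 0 -45 -1;0 0 0 0 0 -45 -1;0 0 0 0 0 -45 -1;0 0 0 0 0 -45 -1"

```text
time: 27.25
position: [0.6404, -0.0247, 0.1839]
orientation: [-1.841, -2.543, 0.002]
ft_force: [0.4, -0.2, -0.0]
gripper_width: 1.006
finger_force: 0.0
```

Run:
```python
from h import *
print(tool()[1]); s,C=snap("wrist"); t,_=snap("scene")
a=cv2.resize(s["frame"][100:260,150:362],(424,320)); b=cv2.resize(t["frame"][180:340,80:340],(780,480)) 
o=np.zeros((600,800,3),np.uint8); o[:270,188:612]=a[:270]; o[270:600,10:790]=cv2.resize(t["frame"][195:305,90:350],(780,330),interpolation=cv2.INTER_CUBIC)
cv2.imwrite("pics/end.png",o[:,:,::-1])
```

```text
[ 0.64039105 -0.02473491  0.18391444]
```

View pics/end.png

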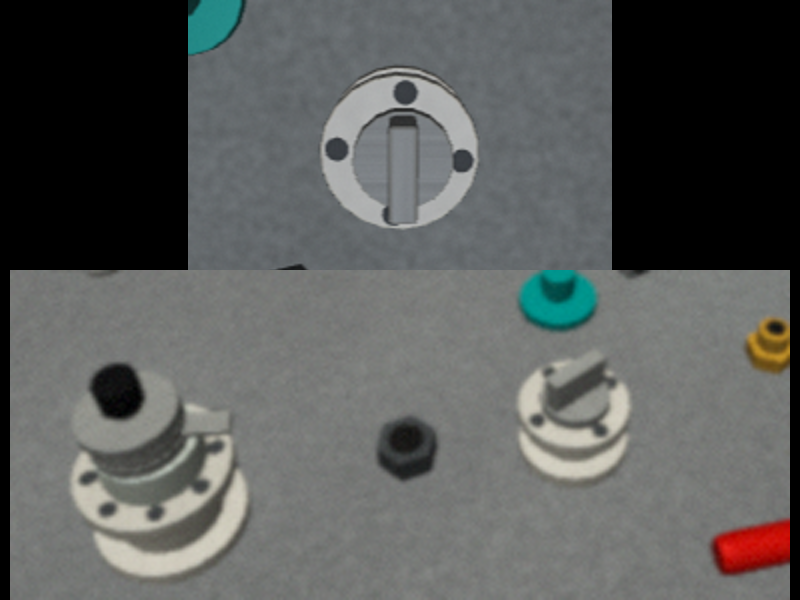

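The plug sits flat and concentric on the narrow stub at (400,150). The full stack stands upright on the wide stub, at about (150,430).

```bash
python3 -c "
from workcell import workorder
print(workorder.close_job())"
```

```text
the job is handed in; nothing more can be done
None
```

The spacer, orifice plate and cover are stacked on the wide stub and the plug is in the narrow stub, all seated in the last camera check; I handed the job in at about 27 s, and it returned no verdict.

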